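Pry open the tea box with the butter knife

ROBOT

A 6-joint arm with a two-finger parallel gripper is mounted at the origin on the work surface. World frame = base frame: x ahead of the robot, y to its left, z up, the work surface at z = 0. Lengths are in m, angles in rad, forces in N, time in s.
With the tool pointing down it reaches from about 0.275 to 0.875 m from the base axis. Payload 12.5 kg.
Tool frame: the origin (TCP) lies on the centre line of the jaws, within the pads' length; the fingertips stand arm.finger_overhang ahead of it and the grasp point (between the pads) lies 6 mm ahead of it (arm.finger_overhang is the distance from the TCP to the fingertips, in m); z points along the fingers, y is the line along which they close (so a half turn about z gives the same grasp; the last joint's range is limited). The gripper opens to 85 mm and grips with 20 to 120 N. Pads are 22 mm wide; open, the fingers measure 114 mm over their backs; the gripper's body (76 mm by 85 mm) begins 54 mm behind the grasp point. The pads swing forward as they close: fully open they stand 13 mm farther back than shut.
Start: joints at [-1.213, 0.351, 1.652, -0, 1.139, -0.085], TCP at [0.236, -0.497, 0.231] pointing down, gripper open.
Joint ranges: [-2.75, 2.75], [-0.79, 2.1], [0.01, 2.65], [-1.57, 4.71], [0.07, 3.14], [-2.87, 2.87]. Speed limits (rad/s): [2.22, 2.22, 2.79, 3.14, 3.14, 3.14].

INTERFACE

Orientations are given as a rotation vector (axis times angle).
In Python, from rig import arm, optics gives the robot as it stands.
- The arm moves only by the shell command python3 -m pendant 'ROWS' [FORCE]. ROWS is JSON, a list of rows, each a list of 7 numbers: the shift along the tool's x, y, z scaled (see below), then the turn, a rotation vector about the tool's x, y, z scaled (see below), then the opening, from -1 (shut) to 1 (fully open). In form: [[tx, ty, tz, ax, ay, az, hand], ...]. A call has exactly 10 rows; each row is the pose to reach, as a shift and turn from the pose commanded when the call began, along the tool's axes at that moment; what a row does not reach only later rows make up. The controller multiplies each number of a shift by 0.2 m and each number of a turn by pi/2 rad. A row lasts 1/8 s, in which the tool goes at most 62.5 mm and 10.7 degrees, less where a joint would pass 70% of its speed; a pose out of reach is approached as far as the arm can. A call with a number of a shift or a turn outside -1 to 1 is refused whole. A call with a gripper value outside its range is refused whole. The fingers move at their own pace and stop on an object; FORCE is the grip in N (left out, the last holds). Time passes only in rows, so rows that repeat a pose let the fingers close, or fill a call up. It gives the time, the measured TCP pose, the force, the opening and the grip force at its end, in the units of the state.
- arm.state(): the state, without advancing time (a new reading comes with each control period).
- optics.get_image(name): name is "scene" or "top"; returns a dict with "img" (384x512x3 uint8, red, green, blue), "intrinsics" (3x3 intrinsics, pixels), "k1" (the pictures are not rectified: a ray, as slopes to the right and down, at radius r is drawn at 1 + k1 r^2 times it, then the intrinsics apply), "eye" and "attitude" of the camera in the world. Camera axes: x right, y down, z forward; pixel columns grow to the right and rows downward; lengths in m; the calibration is good to about 2 mm. A picture is of the moment at which its call begins. There is no depth.
- arm.close_job(): hands the job in; it is judged then, once.
The state is a dict: "time": time; "q": joint angles; "dq": joint speeds; "joint_torque": joint torques, N m; "eef_pos": TCP position; "tool_rot": TCP orientation; "force": force on the tool from outside, world axes, zero at the start; "ft_torque": the same for the moment, N m; "opening": finger opening in m; "gripper_force": force on a finger pad.
Only numpy, scipy, OpenCV 4.12 (cv2) and the standard library are available. Lean on these libraries where they do the work, as an engineer would, in place of code of your own. Each camera call takes 0.05 s, during which the arm holds its last target. There are 200 camera calls.

TASK

The wooden tea box on the banquet table has a stiff hinged lid with no handle: take the butter knife from the place mat, push its blade into the notch under the middle of the lid's front edge, pry the lid up and then swing it open all the way to its stop. Keep the gripper itself off the lid until the knife has raised it clear of the box. Then lay the knife flat back in its own place on the mat, pointing the way it did, and leave the fork, the spoon, the wine glass and the pepper mill where they are.

Things in the scene. Friction and masses are not known exactly. Their poses are not given: they have to be found in the camera images.
- knife: Plain steel butter knife lying flat on the mat: block handle 85 long x 18 wide x 14 mm thick, then a flat round-ended blade 105 x 18 x 2 mm, level with mid-handle. Origin on the handle's underside at the balance point (handle x = -55 to +30 mm, blade tip at +135); x to the tip, z up. About 70 g. It lies in any of the three places, beside the fork and the spoon.
- knife_tip (a point): Rounded end of the knife blade, mid-thickness (135 mm ahead of the knife's origin, 7 mm above its underside).
- tea_box: Dark wooden tea box, fixed: 110 deep (x) x 200 wide (y), rim 95 mm above the table, closed by the lid. Origin: centre of its underside; x from front to hinge side, z up. Along the top of its front runs a sill 14 mm deep and 14 thick, its top level with the rim; a 44 mm brass plate in the middle of the sill marks the notch.
- sill (a point): Middle of the outer front edge of the sill, on its top (69 mm in front of the box's origin, 95 mm up). The lid's front edge is 14 mm behind it.
- lid: Flat wooden lid 110 deep x 200 wide x 12 mm thick, about 0.2 kg, flush with the box's sides. Origin on the hinge line at its underside; shut, its axes are the box's and its front edge is at x = -110 mm. In the middle of its lower front edge is a notch 44 wide, 5 high, 26 mm deep, level with the sill, ending in solid wood: the way in for the blade.
- notch (a point): Middle of the mouth of the notch, in the plane of the lid's front edge, 2.5 mm above the lid's underside. Moves with the lid.
- hinge_line (a point): Middle of the hinge line, at the box's far upper edge (fixed). The lid turns about the box's y axis here.
- lid_hinge (a joint): Opening of the lid, rad: 0 shut, 1.75 at the stop (leaning a little past upright). The hinge is stiff: the lid stays where it is left. It takes about 5 N at the front edge to raise it.
- placemat: Stiff grey-blue place mat, 240 (x) x 260 (y) x 3 mm, fixed. Origin: centre of its underside; x points away from the robot, along the cutlery.
- fork: Steel table fork lying on the mat along its x, 205 mm long, bystander. Origin on its underside near the middle.
- spoon: Steel spoon lying on the mat along its x, 203 mm long, bystander. Origin on its underside near the middle.
- wine_glass: Stemmed wine glass, 180 mm tall, 74 mm across, standing beyond the mat, bystander. Origin: centre of its foot.
- pepper_mill: Turned dark wooden pepper mill, 125 mm tall, 48 mm across, bystander. Origin: centre of its foot.
There are look-alikes about, which are no part of the job. Leave any purple look-alike of the knife alone.

How it is judged:
By the outcome, as a careful person would: the job done as asked, in the order asked, and still so for the second after the job is handed in, with the robot touching nothing.
It also fails if it takes over 58 s, if anything falls off the work surface, if the arm or the gripper's body presses on something with over 40 N, if the wrist force passes 120 N, or if a joint passes its speed limit or range.

## Working session

There is one attempt and no reset: what is moved stays moved. The work goes in short steps, Python scripts to look and compute and a shell command to move; the robot and the scene stay as the last step left them, time stands still between calls to the robot, and variables do not carry over. Pictures are saved under pics/ and viewed, at most 10 in all, crops included, and the job is handed in when it is done.

```bash
mkdir -p pics; ls
python3 - <<'E'
from rig import arm, optics
import cv2
for n in("scene","top"):
    d=optics.get_image(n); cv2.imwrite(f"pics/{n}0.png",cv2.resize(d["img"][:,:,::-1],None,fx=1.5,fy=1.5,interpolation=cv2.INTER_CUBIC))
    print(n,d["intrinsics"],d["k1"],d["eye"],d["attitude"])
print(arm.state(),arm.finger_overhang)
E
```

```text
pics
scene [[397.46284399   0.         247.17686157]
 [  0.         397.46284399 185.29362063]
 [  0.           0.           1.        ]] 0.000399051669422841 [0.98650187 0.38967331 0.97458767] [-0.96275136 -2.56962996  0.96912094]
top [[422.45239067   0.         255.87996   ]
 [  0.         422.45239067 190.82902785]
 [  0.           0.           1.        ]] -0.06479827899224755 [ 0.37583252 -0.18213105  1.4583168 ] [-2.14849425  2.2050015  -0.07634063]
{'time': 0.1, 'q': array([-1.21261118e+00,  3.51209714e-01,  1.65235375e+00, -3.61979221e-06,
        1.13912341e+00, -8.46056573e-02]), 'dq': array([-6.91148551e-04, -1.41451052e-03, -2.39128745e-03,  1.35413405e-05,
       -1.01681141e-04,  1.82217920e-03]), 'joint_torque': array([ 6.53973984e-05, -5.06836402e+01, -2.91878808e+01, -1.28923602e-04,
        2.59920394e-03, -9.95189254e-06]), 'eef_pos': array([ 0.23556764, -0.4966642 ,  0.23059969]), 'tool_rot': array([-3.06385496e+00, -6.89630425e-01,  2.39414056e-04]), 'force': array([ 0.65807097, -0.29374953,  0.4541032 ]), 'ft_torque': array([-0.03175428, -0.00027897,  0.0356319 ]), 'gripper_force': 0.0, 'opening': 0.08533211269664694} 0.025
```

View pics/scene0.png

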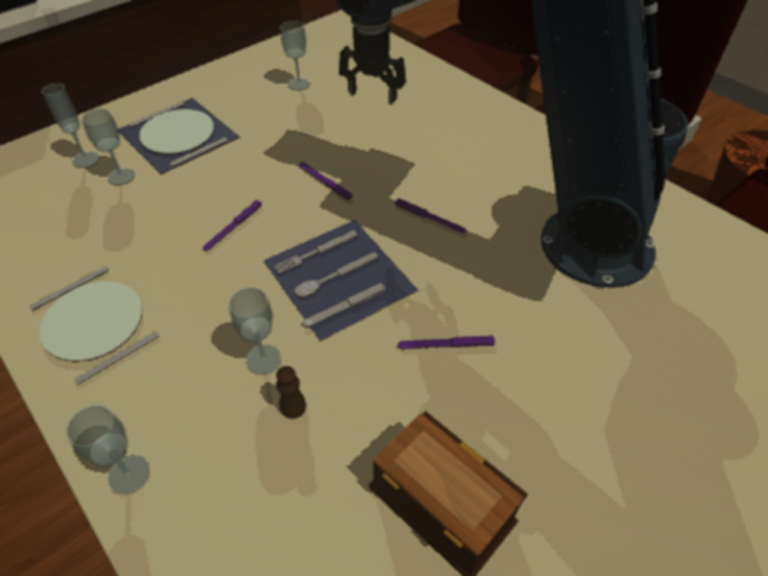

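View pics/top0.png

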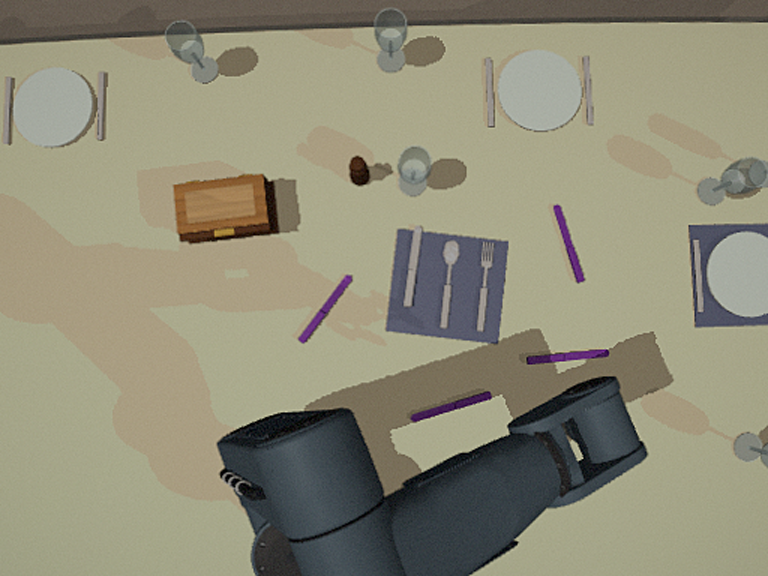

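The top view shows the mat at (447,285) with, from left to right, the knife at (412,265), the spoon at (448,280) and the fork at (485,285). The tea box is at (222,208) with its brass plate at (224,232), facing the robot.

Things that could be taken for the knife (top view pixels):
- purple look-alikes at (325,308), (568,243), (568,356) and (450,405)
- plate-side knives at (8,110), (101,105), (490,92), (588,90) and (698,275)

By the description I choose the plain steel one on the mat at (412,265), and check it in a close crop.

Run:
```python
from rig import optics
import cv2,numpy as np
t=optics.get_image("top")["img"][:,:,::-1]; s=optics.get_image("scene")["img"][:,:,::-1]
def crop(im,x0,y0,w,h,f): return cv2.resize(im[y0:y0+h,x0:x0+w],None,fx=f,fy=f,interpolation=cv2.INTER_CUBIC)
# top: mat (250..345,145..235) ; box (110..190,110..170)
a=crop(t,250,145,66,50,6); b=crop(t,110,110,66,50,6); b=crop(t,112,112,72,55,5.5)
a=crop(t,250,145,72,55,5.5); c=crop(s,195,180,72,55,5.5); d=crop(s,240,270,115,88,3.443)
d=cv2.resize(d,(396,302)); R=[cv2.resize(i,(396,300)) for i in(a,b,c,d)]
cv2.imwrite("pics/crop1.png",np.vstack([np.hstack(R[:2]),np.hstack(R[2:])]))
```

```text
(no output)
```

View pics/crop1.png

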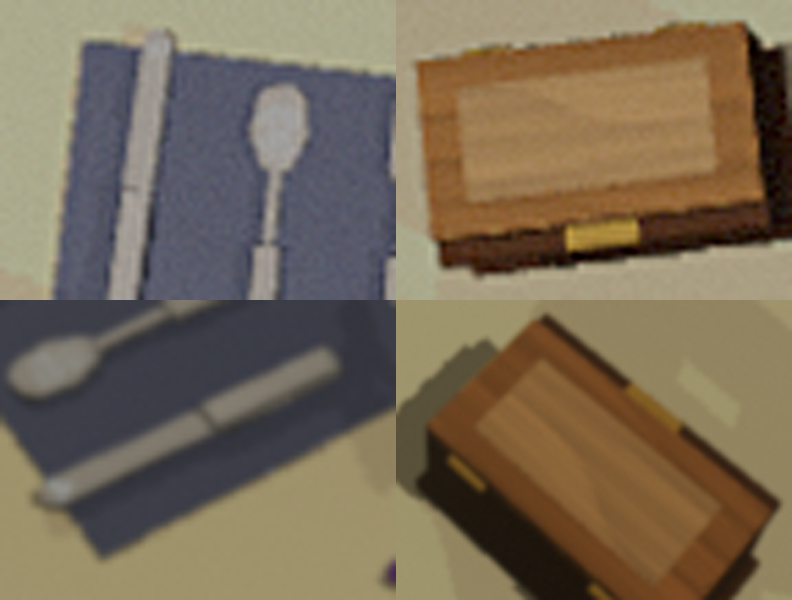

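The crop confirms the choice: a steel knife with the blade away from the robot. In top pixels its tip is at (279,151) and its blade/handle junction at (273.8,179). In scene pixels the tip is at (202,216) and the junction at (232.5,201.5). The box lid's corners and brass plate are clear in both views.

```bash
cat > h.py <<'E'
import numpy as np
from rig import arm, optics
from scipy.spatial.transform import Rotation as R
from scipy.optimize import least_squares
C={}
def cam(n):
    if n not in C: C[n]=optics.get_image(n)
    return C[n]
def proj(n,P):
    d=cam(n); v=R.from_rotvec(d["attitude"]).inv().apply(np.atleast_2d(P)-d["eye"])
    s=v[:,:2]/v[:,2:]; s=s*(1+d["k1"]*(s**2).sum(1,keepdims=True)); K=d["intrinsics"]
    return s*[K[0,0],K[1,1]]+K[:2,2]
def tri(a,b):  # top pixel, scene pixel -> point, residual px
    f=lambda p: np.r_[proj("top",p)[0]-a,proj("scene",p)[0]-b]
    r=least_squares(f,[.5,0,.05]); return r.x,np.abs(r.fun).max()
def onz(n,a,z):
    r=least_squares(lambda p: proj(n,[*p,z])[0]-a,[.5,0]); return r.x
E
cat > m1.py <<'E'
from h import *
np.set_printoptions(precision=4,suppress=True)
T=lambda X,Y,o,f:np.array([o[0]+(X+.5)/f[0]-.5,o[1]+(Y+.5)/f[1]-.5])
a=(5.5,5.4545); dd=(3.4435,3.409)
kt=lambda X,Y:T(X,Y,(250,145),a); ks=lambda X,Y:T(X,Y-300,(195,180),a)
bt=lambda X,Y:T(X-396,Y,(112,112),a); bs=lambda X,Y:T(X-396,Y-300,(240,270),dd)
pts={"tip":(kt(160,32),ks(38,496)),"junc":(kt(131,187),ks(206,418)),
"lidFR":(bt(768,205),bs(545,318)),"lidBR":(bt(744,24),bs(430,428)),"lidFL":(bt(432,240),bs(778,503)),
"plate":(bt(602,235),bs(655,407))}
for k,(u,v) in pts.items():
    p,r=tri(u,v); print(k,p,round(r,2))
hb=np.array([408,305.5])/1.5-.17; print("handle butt",tri(hb,ks(336,357)))
E
python3 m1.py
```

```text
tip [ 0.6306 -0.2549  0.0083] 0.5
junc [ 0.5301 -0.2326  0.0156] 0.17
lidFR [0.6239 0.079  0.0971] 1.0
lidBR [0.7379 0.0894 0.0977] 0.05
lidFL [0.6084 0.2761 0.1091] 0.53
plate [0.6119 0.177  0.0934] 0.14
handle butt (array([ 0.444 , -0.223 ,  0.0106]), np.float64(0.5550074197169863))
```

```bash
cat >> m1.py <<'E'
print("---fit")
def fit(model,obs,p0):
    r=least_squares(lambda p:np.concatenate([np.r_[proj("top",q)[0]-u,proj("scene",q)[0]-v] for q,(u,v) in zip(model(p),obs)]),p0,loss="soft_l1")
    return r.x,np.abs(r.fun).max()
def rig(L): return lambda p: np.array(L)@np.array([[np.cos(p[2]),np.sin(p[2]),0],[-np.sin(p[2]),np.cos(p[2]),0],[0,0,1]])+[p[0],p[1],p[3]]
box,e=fit(rig([[-.055,-.1,.107],[.055,-.1,.107],[-.055,.1,.107],[-.062,0,.095]]),[pts[k] for k in("lidFR","lidBR","lidFL","plate")],[.67,.18,.08,0])
print("box x y yaw z",box,e)
kn,e=fit(rig([[.135,0,.007],[.03,0,.0135],[-.055,0,.010]]),[pts["tip"],pts["junc"],(hb,ks(336,357))],[.5,-.23,-.17,.003])
print("knife",kn,e)
print("sill",rig([[-.069,0,.095]])(box),"notch",rig([[-.055,0,.0975]])(box),"hinge",rig([[.055,0,.095]])(box))
print("glass foot",onz("top",np.array([413,187])/1.5,0),"mill",onz("top",np.array([358,183])/1.5,0))
m=np.array([[399,229],[508,241],[496,343],[387,331]])/1.5
print("mat",[onz("top",q,.003) for q in m])
E
cat > go.py <<'E'
# go.py x y z yaw_deg pitch_deg(tip up): shift/turn row in pendant units from the present pose
import sys; from h import *
x,y,z,yaw,pit=map(float,sys.argv[1:6]); s=arm.state()
R0=R.from_rotvec(s["tool_rot"]); p=R0.inv().apply(np.array([x,y,z])-s["eef_pos"])/.2
Rt=R.from_euler("ZY",[yaw,-pit],degrees=True)*R.from_euler("x",180,degrees=True)
print("row",np.round(p,3),np.round((R0.inv()*Rt).as_rotvec()/(np.pi/2),3))
E
python3 m1.py; python3 go.py .48 -.228 .12 -9.7 0
```

```text
tip [ 0.6306 -0.2549  0.0083] 0.5
junc [ 0.5301 -0.2326  0.0156] 0.17
lidFR [0.6239 0.079  0.0971] 1.0
lidBR [0.7379 0.0894 0.0977] 0.05
lidFL [0.6084 0.2761 0.1091] 0.53
plate [0.6119 0.177  0.0934] 0.14
handle butt (array([ 0.444 , -0.223 ,  0.0106]), np.float64(0.5550074197169863))
---fit
box x y yaw z [ 0.672   0.1833  0.1059 -0.0052] 2.3592835574533524
knife [ 0.4988 -0.2305 -0.1737  0.0015] 1.03592670909984
sill [[0.6034 0.176  0.0898]] notch [[0.6173 0.1774 0.0923]] hinge [[0.7267 0.1891 0.0898]]
glass foot [ 0.7224 -0.245 ] mill [ 0.7356 -0.1165]
mat [array([ 0.6234, -0.2094]), array([ 0.5887, -0.4614]), array([ 0.354 , -0.4242]), array([ 0.388 , -0.1755])]
row [ 1.68  -0.691  0.555] [-0.    0.    0.39]
```

```bash
python3 -m pendant '[[0.2,-0.08,0.03,0,0,0.06,0.1],[0.4,-0.16,0.07,0,0,0.12,0.1],[0.6,-0.24,0.1,0,0,0.18,0.1],[0.8,-0.33,0.15,0,0,0.24,0.1],[0.95,-0.4,0.2,0,0,0.3,0.1],[0.95,-0.4,0.25,0,0,0.36,0.1],[0.95,-0.4,0.25,0,0,0.385,0.1],[0.95,-0.4,0.25,0,0,0.385,0.1],[0.95,-0.4,0.25,0,0,0.385,0.1],[0.95,-0.4,0.25,0,0,0.385,0.1]]' 40; python3 go.py .492 -.2295 .10 -9.3 0
```

```text
time: 1.65
eef_pos: [0.3731, -0.3434, 0.1812]
tool_rot: [3.131, -0.254, 0.0]
force: [-1.0, -0.0, -0.4]
opening: 0.0472
gripper_force: 0.0
row [ 0.495 -0.658  0.406] [ 0. -0.  0.]
```

```bash
python3 -m pendant '[[0.15,-0.2,0.1,0,0,0,0.1],[0.3,-0.4,0.2,0,0,0,0.1],[0.45,-0.6,0.3,0,0,0,0.1],[0.495,-0.66,0.4,0,0,0,0.1],[0.495,-0.66,0.45,0,0,0,0.1],[0.495,-0.66,0.5,0,0,0,0.1],[0.495,-0.66,0.5,0,0,0,0.1],[0.495,-0.66,0.5,0,0,0,0.1],[0.495,-0.66,0.5,0,0,0,0.1],[0.495,-0.66,0.5,0,0,0,0.1]]'; python3 go.py .492 -.2295 .031 -9.3 0
python3 - <<'E'
from rig import optics
import cv2,numpy as np
t=optics.get_image("top")["img"][:,:,::-1]; s=optics.get_image("scene")["img"][:,:,::-1]
a=cv2.resize(t[135:235,240:340],(400,400),interpolation=cv2.INTER_CUBIC);b=cv2.resize(s[150:250,180:280],(400,400),interpolation=cv2.INTER_CUBIC)
cv2.imwrite("pics/g1.png",np.hstack([a,b]))
E
```

```text
time: 2.9
eef_pos: [0.4921, -0.2291, 0.0814]
tool_rot: [3.131, -0.254, 0.001]
force: [0.1, 0.4, 0.2]
opening: 0.0469
gripper_force: 0.0
row [-0.     0.002  0.252] [ 0. -0.  0.]
```

View pics/g1.png

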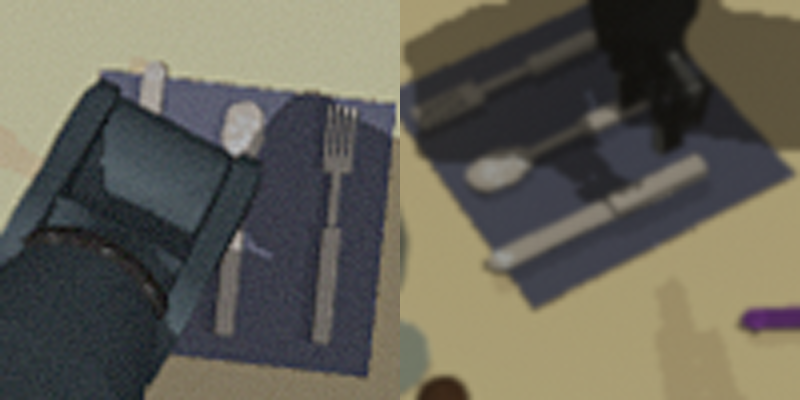

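The gripper hovers in line over the knife handle: the near finger is at (670,145) in the scene half, and the knife runs (490,262) to (700,165). The spoon and fork are clear. Next I descend and grip.

```bash
python3 -m pendant '[[0,0,0.08,0,0,0,0.1],[0,0,0.16,0,0,0,0.1],[0,0,0.22,0,0,0,0.1],[0,0,0.25,0,0,0,0.1],[0,0,0.255,0,0,0,0.1],[0,0,0.255,0,0,0,0.1],[0,0,0.255,0,0,0,-1],[0,0,0.255,0,0,0,-1],[0,0,0.255,0,0,0,-1],[0,0,0.255,0,0,0,-1]]' 110;  python3 -m pendant '[[0,0,0,0,0,0,-1],[0,0,-0.05,0,0,0,-1],[0,0,-0.15,0,0,0,-1],[0,0,-0.3,0,0,0,-1],[0,0,-0.45,0,0,0,-1],[0,0,-0.55,0,0,0,-1],[0,0,-0.6,0,0,0,-1],[0,0,-0.6,0,0,0,-1],[0,0,-0.6,0,0,0,-1],[0,0,-0.6,0,0,0,-1]]' 110
python3 - <<'E'
from rig import optics
import cv2,numpy as np
t=optics.get_image("top")["img"][:,:,::-1]; s=optics.get_image("scene")["img"][:,:,::-1]
a=cv2.resize(t[135:235,240:340],(400,400),interpolation=cv2.INTER_CUBIC);b=cv2.resize(s[150:250,180:280],(400,400),interpolation=cv2.INTER_CUBIC)
cv2.imwrite("pics/g2.png",np.hstack([a,b]))
E
```

```text
time: 4.25
eef_pos: [0.4921, -0.2289, 0.0301]
tool_rot: [3.131, -0.254, 0.0]
force: [0.8, 0.0, 0.2]
opening: -0.0003
gripper_force: 0.0
time: 5.5
eef_pos: [0.4917, -0.2288, 0.1493]
tool_rot: [-3.131, 0.254, 0.002]
force: [-0.6, 0.1, 0.8]
opening: -0.0001
gripper_force: 0.0
```

View pics/g2.png

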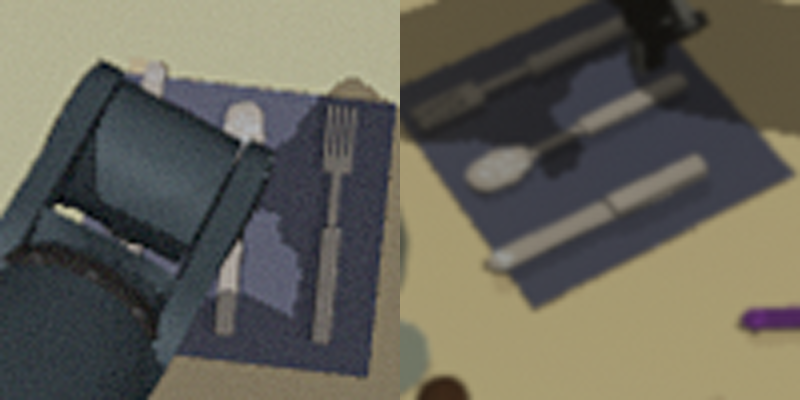

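The gripper missed: the fingers shut on nothing, and the knife still lies at (490,262) to (700,165) in the scene half. I'll check the projection of my commanded points against the picture.

Run:
```python
from h import *
s=arm.state(); p=s["eef_pos"]; Rm=R.from_rotvec(s["tool_rot"])
print(Rm.as_matrix().round(3))
for n,o,f in(("top",(240,135),4),("scene",(180,150),4)):
    off={"top":0,"scene":400}[n]
    for name,q in(("tcp",p),("tip",p+Rm.apply([0,0,.025])),("back",p+Rm.apply([0,0,-.1])),("knife mid .010",np.array([.492,-.2295,.01])),("ktip",np.array([.632,-.254,.01])),("butt",np.array([.4446,-.221,.01]))):
        u=proj(n,q)[0]; print(n,name,u.round(1),"crop",((u-o)*f+[off,0]).round())
import cv2
t=optics.get_image("top")["img"]; sc=optics.get_image("scene")["img"]
cv2.imwrite("pics/full2.png",np.hstack([t,sc])[:,:,::-1][:, :].copy() if 0 else cv2.resize(sc[60:260,130:400],None,fx=2.9,fy=2.9,interpolation=cv2.INTER_CUBIC)[:,:,::-1])
```

```text
[[ 0.987 -0.161 -0.001]
 [-0.161 -0.987  0.001]
 [-0.001 -0.    -1.   ]]
top tcp [274.1 186.4] crop [136. 205.]
top tip [273.8 187.1] crop [135. 208.]
top back [275.2 183.2] crop [141. 193.]
top knife mid .010 [272.9 189.9] crop [132. 220.]
top ktip [278.8 149.5] crop [155.  58.]
top butt [270.8 203.8] crop [123. 275.]
scene tcp [241.3 166. ] crop [645.  64.]
scene tip [241.5 171.9] crop [646.  88.]
scene back [240.3 140.1] crop [641. -39.]
scene knife mid .010 [242.3 196.7] crop [649. 187.]
scene ktip [201.7 215.7] crop [487. 263.]
scene butt [255.4 190.6] crop [702. 162.]
```

View pics/full2.png

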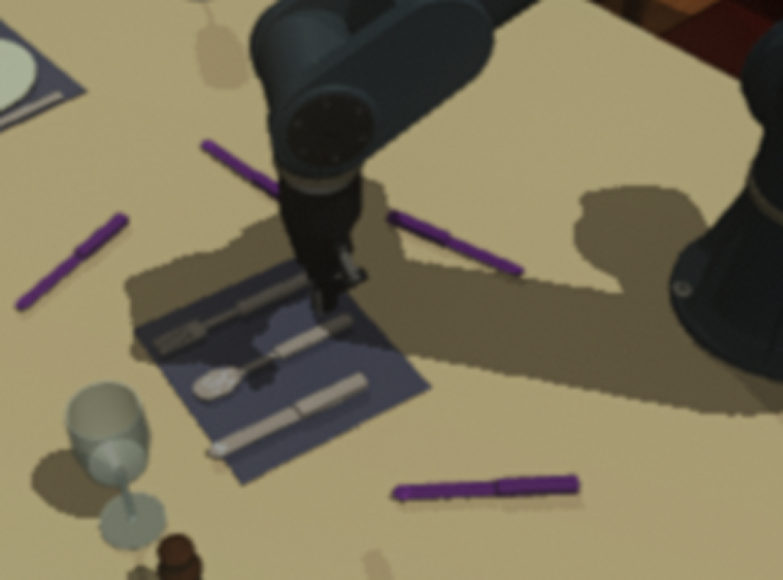

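```bash
python3 - <<'E'
from h import *
Rm=R.from_rotvec([3.131,-.254,0]); p=np.array([.4921,-.2291,.0814])
for sgn in(-1,1):
  for dz in(0,.0125,.025):
    for dy in (.024,.034):
      print(sgn,dz,dy,((proj("scene",p+Rm.apply([0,sgn*dy,dz]))[0]-[180,150])*4+[400,0]).round())
E
python3 - <<'E'
import cv2
a=cv2.imread('pics/g1.png')[0:240,560:760]; b=cv2.imread('pics/full2.png')[150:350,260:420]
import numpy as np
f=lambda i:cv2.convertScaleAbs(cv2.resize(i,(400,480),interpolation=cv2.INTER_CUBIC),alpha=2.2,beta=20)
cv2.imwrite('pics/fing.png',np.hstack([f(a),f(b)]))
E
```

```text
-1 0 0.024 [664. 147.]
-1 0 0.034 [671. 156.]
-1 0.0125 0.024 [664. 158.]
-1 0.0125 0.034 [671. 167.]
-1 0.025 0.024 [664. 169.]
-1 0.025 0.034 [671. 177.]
1 0 0.024 [631. 107.]
1 0 0.034 [624.  98.]
1 0.0125 0.024 [631. 118.]
1 0.0125 0.034 [625. 109.]
1 0.025 0.024 [632. 128.]
1 0.025 0.034 [625. 120.]
```

View pics/fing.png

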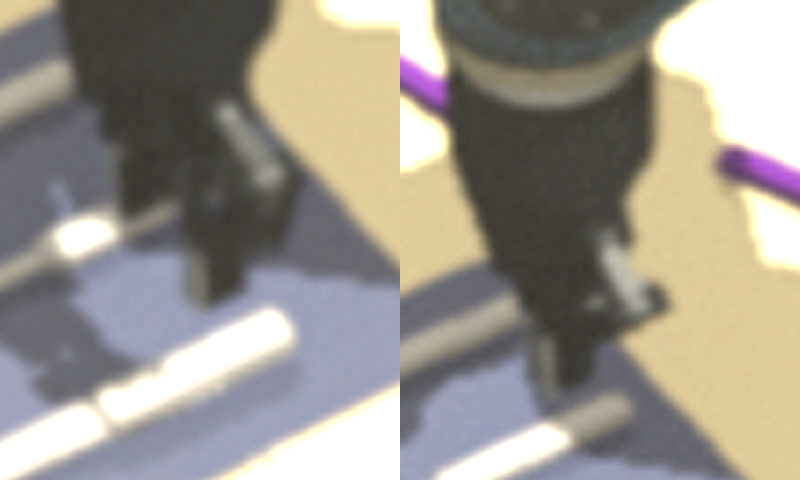

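Fingertips, left panel: the open near finger's tip is at about (665,152) in the crop, which puts it roughly level with the TCP. Shut (right panel), it is about 11 mm ahead. So they end higher than the quoted 25 mm overhang, and the fingers closed just above the handle. I'll go lower in stages and watch the force.

```bash
python3 -m pendant '[[0,0,0.15,0,0,0,0.1],[0,0,0.35,0,0,0,0.1],[0,0,0.5,0,0,0,0.1],[0,0,0.55,0,0,0,0.1],[0,0,0.58,0,0,0,0.1],[0,0,0.6,0,0,0,0.1],[0,0,0.615,0,0,0,0.1],[0,0,0.63,0,0,0,0.1],[0,0,0.635,0,0,0,0.1],[0,0,0.635,0,0,0,0.1]]' 110;  python3 -c "
from h import *
print(arm.state()['eef_pos'],arm.state()['force'])"
```

```text
time: 7.1
eef_pos: [0.4921, -0.2289, 0.0231]
tool_rot: [3.131, -0.254, 0.0]
force: [0.2, -0.0, -0.9]
opening: 0.0469
gripper_force: 0.0
[ 0.49209862 -0.22892659  0.023141  ] [ 0.19200926 -0.03822171 -0.88945675]
```

No contact at a TCP height of 0.023, so the tips really are higher than stated. I'll go down a little more and then close.

```bash
python3 -m pendant '[[0,0,0.01,0,0,0,0.1],[0,0,0.02,0,0,0,0.1],[0,0,0.03,0,0,0,0.1],[0,0,0.035,0,0,0,0.1],[0,0,0.035,0,0,0,0.1],[0,0,0.035,0,0,0,-1],[0,0,0.035,0,0,0,-1],[0,0,0.035,0,0,0,-1],[0,0,0.035,0,0,0,-1],[0,0,0.035,0,0,0,-1]]' 110
```

```text
time: 8.35
eef_pos: [0.4927, -0.2293, 0.0169]
tool_rot: [3.131, -0.254, 0.003]
force: [-0.1, 0.2, 9.1]
opening: 0.0
gripper_force: 3.9
```

Run:
```python
from h import *
import cv2
f=lambda i,w,h:cv2.convertScaleAbs(cv2.resize(i[:,:,::-1],(w,h),interpolation=cv2.INTER_CUBIC),alpha=2.0,beta=20)
s=cam("scene")["img"];t=cam("top")["img"]
im=np.hstack([f(s[150:230,190:270],500,500),f(t[140:220,250:298],300,500)])
g=im.copy()
for q,c in((arm.state()["eef_pos"],(0,0,255)),(arm.state()["eef_pos"]-[0,0,.014],(0,255,0))):
    u=(proj("scene",q)[0]-[190,150])*6.25; cv2.circle(g,tuple(int(i) for i in u),3,c,-1); print(u)
cv2.imwrite("pics/g3.png",g)
```

```text
[325.5927663  283.87551809]
[326.27356444 301.55767337]
```

View pics/g3.png

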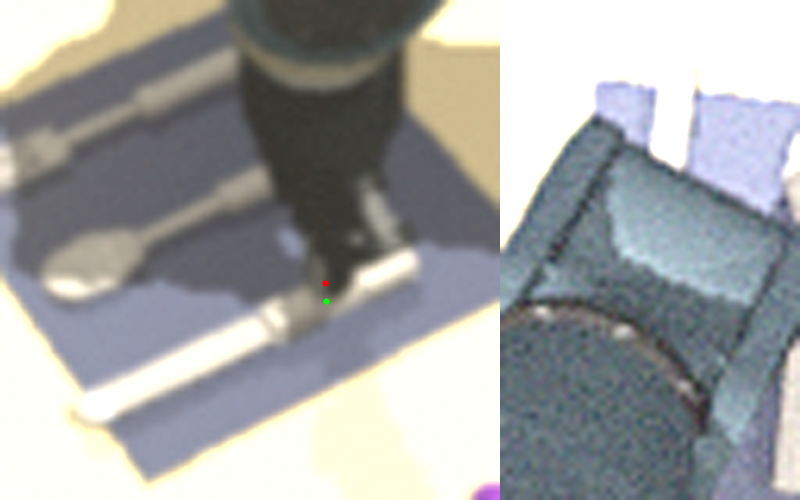

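The scene half shows the shut fingertips standing on top of the handle at (330,297). So they reach only to about the TCP, not 25 mm ahead of it. I'll raise, open, go down to a TCP height of about 0.005 and close.

```bash
python3 -m pendant '[[0,0,-0.05,0,0,0,0.1],[0,0,-0.05,0,0,0,0.1],[0,0,-0.05,0,0,0,0.1],[0,0,-0.02,0,0,0,0.1],[0,0,0.01,0,0,0,0.1],[0,0,0.02,0,0,0,0.1],[0,0,0.03,0,0,0,0.1],[0,0,0.04,0,0,0,0.1],[0,0,0.04,0,0,0,0.1],[0,0,0.04,0,0,0,0.1]]' 110; python3 -m pendant '[[0,0,0.004,0,0,0,0.1],[0,0,0.008,0,0,0,0.1],[0,0,0.012,0,0,0,0.1],[0,0,0.012,0,0,0,0.1],[0,0,0.012,0,0,0,-1],[0,0,0.012,0,0,0,-1],[0,0,0.012,0,0,0,-1],[0,0,0.012,0,0,0,-1],[0,0,0.012,0,0,0,-1],[0,0,0.012,0,0,0,-1]]' 110
```

```text
time: 9.7
eef_pos: [0.4921, -0.229, 0.0082]
tool_rot: [3.131, -0.254, 0.0]
force: [0.6, -0.5, -0.4]
opening: 0.0471
gripper_force: 0.0
time: 10.95
eef_pos: [0.4922, -0.229, 0.0062]
tool_rot: [3.131, -0.254, 0.0]
force: [-1.6, 1.5, 6.3]
opening: 0.0147
gripper_force: 108.3
```

```bash
python3 -m pendant '[[0,0,-0.01,0,0,0,-1],[0,0,-0.03,0,0,0,-1],[0,0,-0.1,0,0,0,-1],[0,0,-0.2,0,0,0,-1],[0,0,-0.3,0,0,0,-1],[0,0,-0.4,0,0,0,-1],[0,0,-0.5,0,0,0,-1],[0,0,-0.58,0,0,0,-1],[0,0,-0.6,0,0,0,-1],[0,0,-0.6,0,0,0,-1]]' 110
python3 - <<'E'
from h import *
import cv2
t=cam("top")["img"]; s=cam("scene")["img"]; p=arm.state()["eef_pos"]
d=np.array([.987,-.161,0])
for L in(.09,.1,.11,.12,.13,.14,.15):
    u=proj("top",p+d*L)[0]; v=proj("scene",p+d*L)[0]
    i,j=np.round(u).astype(int); k,l=np.round(v).astype(int)
    print(L,u.round(1),t[j,i-8:i+9].sum(1)//3,"| sc",v.round(1),s[l-9:l+10,k].sum(1)//3)
E
```

```text
time: 12.2
eef_pos: [0.492, -0.2289, 0.1256]
tool_rot: [-3.131, 0.254, 0.0]
force: [0.3, 0.5, -0.7]
opening: 0.0146
gripper_force: 107.8
0.09 [277.5 159.2] [ 57  55  55  41  41  32  74 105 136 161 159 119  99  98 104  97 102] | sc [214.4 184.1] [ 40  41  39  40  44  67 104 124 127 125 119  97  73  60  53  53  46  40
  39]
0.1 [277.9 156.1] [ 55  70  84 102  93 128 153 157 153 160 162 134  97  92  98 102  90] | sc [211.3 185.5] [ 41  41  40  43  60  94 122 128 126 122 113 111 119 124 114  87  52  35
  35]
0.11 [278.3 153. ] [ 85 111 109 134 140 140 149 153 157 155 154 158 170 173 175 173 176] | sc [208.2 187. ] [ 41  41  40  41  52  85 118 127 127 125 120 119 134 146 142 124  98  61
  39]
0.12 [278.8 150. ] [168 168 167 169 170 161 153 153 152 154 154 163 171 167 169 168 168] | sc [205.1 188.4] [ 42  41  41  41  44  67 104 125 127 126 122 118 127 138 138 128 101  63
  39]
0.13 [279.2 146.9] [166 167 169 168 167 167 158 161 162 161 163 166 168 168 165 169 167] | sc [201.9 189.8] [ 42  42  41  44  60  97 132 146 148 137 125 125 139 143 134 112  71  41
  36]
0.14 [279.6 143.9] [168 164 167 169 167 166 154 154 154 155 165 167 169 167 168 168 165] | sc [198.7 191.3] [ 43  41  42  44  62  95 116 125 123 118 115 125 128 125 109  75  50  39
  41]
0.15 [280.  140.8] [167 167 166 166 168 167 169 167 168 167 164 168 166 167 167 167 170] | sc [195.6 192.8] [42 42 47 58 68 71 72 75 86 94 91 78 66 68 68 62 49 44 47]
```

```bash
python3 go.py .4525 -.04 .14 -3 0;python3 go.py .4325 .1603 .130 5.3 -3
```

```text
row [-0.346 -0.9   -0.074] [-0.     0.001 -0.07 ]
row [-0.606 -1.872 -0.023] [-0.005 -0.033 -0.162]
```

```bash
python3 -m pendant '[[-0.1,-0.1,-0.07,0,0,-0.01,-1],[-0.18,-0.25,-0.07,0,0,-0.02,-1],[-0.24,-0.4,-0.07,0,0,-0.03,-1],[-0.28,-0.55,-0.07,0,0,-0.04,-1],[-0.32,-0.7,-0.07,0,0,-0.05,-1],[-0.35,-0.82,-0.07,0,0,-0.07,-1],[-0.35,-0.9,-0.07,0,0,-0.07,-1],[-0.35,-0.93,-0.07,0,0,-0.07,-1],[-0.35,-0.93,-0.07,0,0,-0.07,-1],[-0.35,-0.93,-0.07,0,0,-0.07,-1]]' 110; python3 go.py .4325 .1603 .130 5.3 -3
```

```text
time: 13.55
eef_pos: [0.453, -0.0346, 0.1396]
tool_rot: [3.14, -0.083, -0.0]
force: [0.2, 0.6, -1.1]
opening: 0.0146
gripper_force: 107.9
row [-0.154 -0.968  0.048] [-0.002 -0.033 -0.092]
```

```bash
python3 -m pendant '[[-0.03,-0.15,0,0,-0.01,-0.02,-1],[-0.06,-0.3,0,0,-0.02,-0.04,-1],[-0.09,-0.45,0.01,0,-0.033,-0.06,-1],[-0.12,-0.6,0.02,0,-0.033,-0.08,-1],[-0.15,-0.75,0.03,0,-0.033,-0.092,-1],[-0.155,-0.87,0.05,0,-0.033,-0.092,-1],[-0.155,-0.94,0.05,0,-0.033,-0.092,-1],[-0.155,-0.97,0.05,0,-0.033,-0.092,-1],[-0.155,-0.97,0.05,0,-0.033,-0.092,-1],[-0.155,-0.97,0.05,0,-0.033,-0.092,-1]]' 110; python3 go.py .4325 .1603 .1156 5.3 -3
python3 - <<'E'
from h import *
import cv2
s=cam("scene")["img"];t=cam("top")["img"]
f=lambda i,w,h:cv2.convertScaleAbs(cv2.resize(i[:,:,::-1],(w,h),interpolation=cv2.INTER_CUBIC),alpha=1.5,beta=15)
cv2.imwrite("pics/pre.png",np.hstack([f(s[262:342,275:355],400,400),f(t[130:190,120:180],400,400)]))
st=arm.state(); Rm=R.from_rotvec(st["tool_rot"]); q=st["eef_pos"]+Rm.apply([.142,0,-.0038])
print(st["eef_pos"],"pred tip",q,"crop scene",(proj("scene",q)[0]-[275,262])*5,"top",(proj("top",q)[0]-[120,130])*6.667+[400,0])
for P in((.6175,.1775,.0975),(.6035,.1762,.095)): print((proj("scene",P)[0]-[275,262])*5,(proj("top",P)[0]-[120,130])*6.667+[400,0])
E
```

```text
time: 14.8
eef_pos: [0.4322, 0.1607, 0.1298]
tool_rot: [-3.136, -0.144, 0.081]
force: [0.1, -0.9, -0.1]
opening: 0.0143
gripper_force: 107.9
row [0.005 0.002 0.071] [-0.002 -0.    -0.   ]
[0.43215971 0.16078933 0.1297361 ] pred tip [0.57356757 0.17381775 0.12619806] crop scene [258.30571298 108.07268742] top [581.61827871 232.95315281]
[192.23136066 199.61288143] [589.42550914 152.76193908]
[210.11424629 181.34907039] [593.44143132 181.65174112]
```

View pics/pre.png

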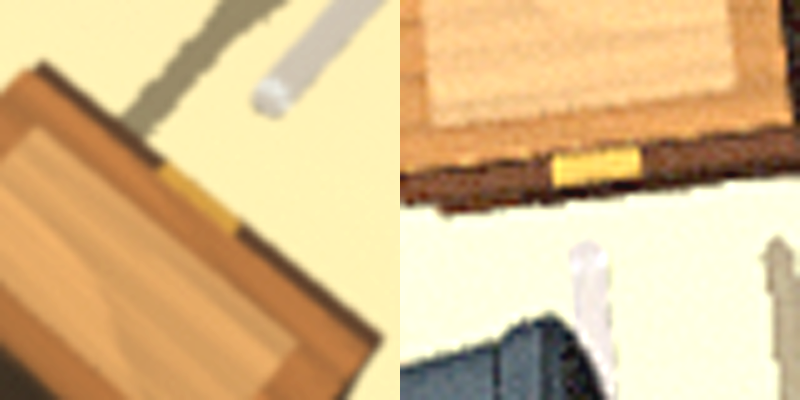

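The scene half shows the tip at (257,106), as predicted at (258,108), and the brass plate at about (200,200). In the top half the tip is at (586,240) and the plate spans (554,158) to (641,180), so the tip is aligned with it. I'll triangulate the plate's outer edge again.

Run:
```python
from h import *
np.set_printoptions(precision=4,suppress=True)
T=lambda x,y:np.array([(x-400+.5)/6.667-.5+120,(y+.5)/6.667-.5+130]); S=lambda x,y:np.array([(x+.5)/5-.5+275,(y+.5)/5-.5+262])
for n,a,b in(("outR",(641,179),(185,165)),("outL",(554,187),(243,222)),("innerL",(554,158),(235,237)),("innerR",(641,150),(160,168)),("tip",(586,240),(257,106)),("lidFL?",(400,172),(380,340))):
    p,r=tri(T(*a),S(*b)); print(n,p,round(r,2),"z.095:",onz("top",T(*a),.095),onz("scene",S(*b),.095))
for a in((586,240),(600,310)): print(onz("top",T(*a),.126))
```

```text
outR [0.6045 0.1584 0.0878] 0.8 z.095: [0.6056 0.154 ] [0.6063 0.1615]
outL [0.6043 0.1978 0.0901] 0.24 z.095: [0.6029 0.1972] [0.6068 0.1985]
innerL [0.6156 0.1998 0.094 ] 0.69 z.095: [0.6173 0.1972] [0.615 0.201]
innerR [0.6182 0.1548 0.0977] 0.47 z.095: [0.62   0.1539] [0.6163 0.1548]
tip [0.5725 0.1719 0.126 ] 0.37 z.095: [0.5761 0.1814] [0.558  0.1634]
lidFL? [0.608  0.2752 0.1045] 1.24 z.095: [0.6127 0.2743] [0.6022 0.2755]
[0.5715 0.1731]
[0.5375 0.1665]
```

```bash
python3 -m pendant '[[0.05,0,0,0,0,0,-1],[0.12,0,0,0,0,0,-1],[0.18,0,0,0,0,0,-1],[0.205,0,0.02,0,0,0,-1],[0.205,0,0.06,0,0,0,-1],[0.205,0,0.09,0,0,0,-1],[0.205,0,0.11,0,0,0,-1],[0.205,0,0.125,0,0,0,-1],[0.205,0,0.125,0,0,0,-1],[0.205,0,0.125,0,0,0,-1]]' 110;python3 -m pendant '[[0,0,0.004,0,0,0,-1],[0,0,0.008,0,0,0,-1],[0,0,0.012,0,0,0,-1],[0,0,0.014,0,0,0,-1],[0,0,0.016,0,0,0,-1],[0,0,0.018,0,0,0,-1],[0,0,0.02,0,0,0,-1],[0,0,0.02,0,0,0,-1],[0,0,0.02,0,0,0,-1],[0,0,0.02,0,0,0,-1]]' 110
```

```text
time: 16.25
eef_pos: [0.4717, 0.1651, 0.1028]
tool_rot: [-3.136, -0.145, 0.081]
force: [0.7, -0.0, -1.2]
opening: 0.0144
gripper_force: 107.9
time: 17.5
eef_pos: [0.4714, 0.165, 0.0986]
tool_rot: [-3.136, -0.145, 0.081]
force: [-0.5, 0.9, 0.3]
opening: 0.0151
gripper_force: 108.0
```

```bash
python3 -m pendant '[[0,0,0.002,0,0,0,-1],[0,0,0.004,0,0,0,-1],[0,0,0.006,0,0,0,-1],[0,0,0.008,0,0,0,-1],[0,0,0.01,0,0,0,-1],[0,0,0.01,0,0,0,-1],[0,0,0.01,0,0,0,-1],[0,0,0.01,0,0,0,-1],[0,0,0.01,0,0,0,-1],[0,0,0.01,0,0,0,-1]]' 110; python3 -c "
from rig import arm
s=arm.state();print(s['force'],s['ft_torque'])"
```

```text
time: 18.75
eef_pos: [0.4713, 0.165, 0.0966]
tool_rot: [-3.136, -0.145, 0.081]
force: [-1.6, -0.3, 2.5]
opening: 0.0147
gripper_force: 108.2
[-1.56330584 -0.27560625  2.47810202] [ 0.03170057 -0.19138812  0.00109695]
```

```bash
python3 -m pendant '[[0.015,0,-0.003,0,0,0,-1],[0.03,0,-0.005,0,0,0,-1],[0.045,0,-0.006,0,0,0,-1],[0.06,0,-0.006,0,0,0,-1],[0.075,0,-0.007,0,0,0,-1],[0.09,0,-0.008,0,0,0,-1],[0.1,0,-0.008,0,0,0,-1],[0.11,0,-0.009,0,0,0,-1],[0.11,0,-0.009,0,0,0,-1],[0.11,0,-0.009,0,0,0,-1]]' 110; python3 -c "
from rig import arm
s=arm.state();print(s['force'],s['ft_torque'])"
```

```text
time: 20.0
eef_pos: [0.4935, 0.1671, 0.0974]
tool_rot: [-3.136, -0.145, 0.08]
force: [1.2, 0.7, 0.8]
opening: 0.0145
gripper_force: 108.1
[1.19071516 0.66941475 0.84101174] [ 0.02952914 -0.41066562 -0.01916248]
```

```bash
python3 -m pendant '[[0.01,0,-0.001,0,0,0,-1],[0.015,0,-0.001,0,0,0,-1],[0.02,0,-0.001,0,0,0,-1],[0.025,0,-0.001,0,0,0,-1],[0.03,0,-0.002,0,0,0,-1],[0.035,0,-0.002,0,0,0,-1],[0.035,0,-0.002,0,0,0,-1],[0.035,0,-0.002,0,0,0,-1],[0.035,0,-0.002,0,0,0,-1],[0.035,0,-0.002,0,0,0,-1]]' 110; python3 -c "
from rig import arm
s=arm.state();print(s['force'],s['ft_torque'])"
```

```text
time: 21.25
eef_pos: [0.5004, 0.1677, 0.0974]
tool_rot: [-3.136, -0.145, 0.081]
force: [2.0, -0.1, 1.7]
opening: 0.015
gripper_force: 108.1
[ 1.98446127 -0.06583762  1.68610586] [-0.01438755 -0.39477763  0.02295955]
```

```bash
python3 -m pendant '[[0.002,0,0.025,0,0.02,0,-1],[0.004,0,0.04,0,0.04,0,-1],[0.007,0,0.06,0,0.06,0,-1],[0.009,0,0.075,0,0.08,0,-1],[0.011,0,0.092,0,0.1,0,-1],[0.013,0,0.11,0,0.12,0,-1],[0.015,0,0.125,0,0.14,0,-1],[0.018,0,0.145,0,0.167,0,-1],[0.018,0,0.145,0,0.167,0,-1],[0.018,0,0.145,0,0.167,0,-1]]' 118
python3 - <<'E'
from h import *
s=arm.state();print(s['force'],s['ft_torque']); Rm=R.from_rotvec(s["tool_rot"]); print("tip",s["eef_pos"]+Rm.apply([.139,0,-.0038]),Rm.apply([1,0,0]))
E
```

```text
time: 22.5
eef_pos: [0.5022, 0.168, 0.0682]
tool_rot: [-3.108, -0.143, -0.326]
force: [0.7, 1.1, 1.7]
opening: 0.0144
gripper_force: 119.0
[0.71941913 1.11566117 1.68037057] [ 0.01124444 -0.09775111  0.05857559]
tip [0.63677045 0.18036723 0.10084827] [0.9740541  0.08953819 0.20784975]
```

```bash
cat > arc.py <<'E'
# arc.py r "theta,pitch ..." : rows (tx ty tz ax ay az) that put the knife tip on the arc about the hinge
import sys; from h import *
r=float(sys.argv[1]); yaw=5.3; L=np.array([.139,0,-.0038]); s=arm.state(); R0=R.from_rotvec(s["tool_rot"])
u=np.array([np.cos(np.radians(yaw)),np.sin(np.radians(yaw)),0]); H=np.array([.727,.1875,.095])
for a in sys.argv[2].split():
    th,pit=map(float,a.split(","))
    tip=H-u*(r*np.cos(th))+[0,0,r*np.sin(th)]
    Rt=R.from_euler("ZY",[yaw,-pit],degrees=True)*R.from_euler("x",180,degrees=True)
    e=tip-Rt.apply(L); print(th,e.round(3),(R0.inv().apply(e-s["eef_pos"])/.2).round(3),((R0.inv()*Rt).as_rotvec()/(np.pi/2)).round(3))
E
python3 arc.py .09 "0.1,12 .15,13 .2,14 .25,15 .3,16 .35,17 .4,18 .45,19 .5,20"
```

```text
0.1 [0.503 0.167 0.071] [ 0.008  0.007 -0.014] [-0.002  0.    -0.001]
0.15 [0.504 0.167 0.073] [ 0.016  0.007 -0.023] [-0.002  0.011 -0.001]
0.2 [0.506 0.167 0.076] [ 0.025  0.007 -0.032] [-0.002  0.022 -0.001]
0.25 [0.507 0.167 0.078] [ 0.035  0.007 -0.041] [-0.002  0.033 -0.001]
0.3 [0.509 0.167 0.08 ] [ 0.047  0.007 -0.048] [-0.002  0.044 -0.001]
0.35 [0.512 0.168 0.082] [ 0.059  0.007 -0.056] [-0.002  0.056 -0.001]
0.4 [0.514 0.168 0.083] [ 0.073  0.007 -0.062] [-0.002  0.067 -0.001]
0.45 [0.517 0.168 0.085] [ 0.088  0.006 -0.068] [-0.002  0.078 -0.001]
0.5 [0.52  0.168 0.087] [ 0.105  0.006 -0.074] [-0.002  0.089 -0.001]
```

```bash
python3 -m pendant '[[0.008,0,-0.014,0,0,0,-1],[0.016,0,-0.023,0,0.011,0,-1],[0.025,0,-0.032,0,0.022,0,-1],[0.035,0,-0.041,0,0.033,0,-1],[0.047,0,-0.048,0,0.044,0,-1],[0.059,0,-0.056,0,0.056,0,-1],[0.073,0,-0.062,0,0.067,0,-1],[0.088,0,-0.068,0,0.078,0,-1],[0.105,0,-0.074,0,0.089,0,-1],[0.105,0,-0.074,0,0.089,0,-1]]' 118
python3 - <<'E'
from h import *
s=arm.state();print(s['force'],s['ft_torque'])
t=cam("top")["img"]; sc=cam("scene")["img"]
# lid corners expected px for several angles
u=np.array([np.cos(.0925),np.sin(.0925),0]);v=np.array([-u[1],u[0],0]);H=np.array([.727,.1875,.095])
for th in(0,.3,.45,.6):
    c=[H-u*(.11*np.cos(th)+.012*np.sin(th))+v*y+[0,0,.11*np.sin(th)+.012*np.cos(th)] for y in(-.1,.1)]
    print(th,"top",proj("top",c).round(1).ravel(),"scene",proj("scene",c).round(1).ravel())
print(t[120:165,128].astype(int).tolist())
E
```

```text
time: 23.75
eef_pos: [0.5201, 0.1696, 0.0873]
tool_rot: [-3.07, -0.141, -0.545]
force: [-2.5, 0.2, -4.4]
opening: 0.0142
gripper_force: 118.4
[-2.45373429  0.18632648 -4.36370066] [-0.13542536  1.09550503 -0.03329978]
0 top [178.  148.7 117.6 156.2] scene [280.9 273.2 350.3 329.8]
0.3 top [176.1 146.5 114.2 154.1] scene [281.2 267.  352.6 324.5]
0.45 top [175.  144.3 112.5 152. ] scene [280.3 265.  352.8 323.2]
0.6 top [173.9 141.4 110.8 149.2] scene [278.7 264.  352.1 323. ]
[[143, 111, 74], [118, 74, 34], [121, 76, 39], [130, 86, 42], [128, 93, 54], [144, 112, 78], [139, 105, 74], [145, 113, 78], [141, 108, 69], [142, 113, 75], [145, 111, 70], [148, 116, 76], [145, 113, 76], [141, 107, 71], [141, 109, 71], [145, 115, 73], [147, 116, 75], [153, 121, 82], [150, 118, 79], [136, 107, 68], [141, 109, 72], [136, 106, 65], [114, 75, 38], [123, 82, 45], [130, 85, 42], [129, 88, 46], [128, 91, 49], [117, 81, 44], [92, 63, 43], [64, 51, 40], [78, 77, 71], [91, 87, 83], [69, 53, 40], [84, 50, 35], [82, 46, 29], [78, 52, 31], [77, 48, 34], [76, 45, 27], [74, 38, 10], [58, 34, 20], [50, 25, 16], [50, 22, 11], [139, 129, 103], [178, 165, 136], [174, 163, 136]]
```

The force (-2.5, -4.4 N) is the expected 5 N normal to a lid at about 0.5 rad, and the lid's edge is at row 148 in column 128 of the top view, which agrees. I'll carry on along the arc.

```bash
python3 arc.py .088 ".6,20 .7,20 .8,20 .9,20 1.0,20 1.1,19 1.2,18 1.3,16 1.4,14 1.5,12 1.6,11 1.7,10 1.8,10 1.85,10"
```

```text
0.6 [0.526 0.169 0.094] [ 0.038  0.006 -0.02 ] [-0.002 -0.001 -0.001]
0.7 [0.531 0.169 0.101] [ 0.075  0.006 -0.043] [-0.002 -0.001 -0.001]
0.8 [0.537 0.17  0.107] [ 0.114  0.006 -0.063] [-0.002 -0.001 -0.001]
0.9 [0.544 0.171 0.113] [ 0.155  0.006 -0.079] [-0.002 -0.001 -0.001]
1.0 [0.551 0.171 0.118] [ 0.198  0.006 -0.091] [-0.002 -0.001 -0.001]
1.1 [0.558 0.172 0.125] [ 0.241  0.006 -0.11 ] [-0.002 -0.013 -0.001]
1.2 [0.565 0.172 0.13 ] [ 0.285  0.006 -0.126] [-0.002 -0.024 -0.001]
1.3 [0.572 0.173 0.138] [ 0.329  0.006 -0.149] [-0.002 -0.046 -0.001]
1.4 [0.579 0.174 0.144] [ 0.374  0.005 -0.167] [-0.002 -0.068 -0.001]
1.5 [0.586 0.174 0.15 ] [ 0.42   0.005 -0.181] [-0.002 -0.09  -0.001]
1.6 [0.594 0.175 0.153] [ 0.463  0.005 -0.179] [-0.002 -0.101 -0.001]
1.7 [0.603 0.176 0.154] [ 0.504  0.005 -0.173] [-0.002 -0.113 -0.001]
1.8 [0.611 0.177 0.153] [ 0.542  0.005 -0.15 ] [-0.002 -0.113 -0.001]
1.85 [0.616 0.177 0.152] [ 0.56   0.005 -0.138] [-0.002 -0.113 -0.001]
```

```bash
python3 -m pendant '[[0.038,0,-0.02,0,0,0,-1],[0.075,0,-0.043,0,0,0,-1],[0.114,0,-0.063,0,0,0,-1],[0.155,0,-0.079,0,0,0,-1],[0.198,0,-0.091,0,0,0,-1],[0.241,0,-0.11,0,-0.013,0,-1],[0.285,0,-0.126,0,-0.024,0,-1],[0.329,0,-0.149,0,-0.046,0,-1],[0.374,0,-0.167,0,-0.068,0,-1],[0.374,0,-0.167,0,-0.068,0,-1]]' 118; python3 -c "
from rig import arm
s=arm.state();print(s['force'],s['ft_torque'])"; python3 arc.py .088 "1.5,12 1.6,11 1.7,10 1.75,10 1.8,10"
```

```text
time: 25.1
eef_pos: [0.5801, 0.175, 0.1453]
tool_rot: [-3.099, -0.142, -0.385]
force: [0.6, -0.1, -1.0]
opening: 0.0141
gripper_force: 118.7
[ 0.56906409 -0.06009708 -0.95412031] [-0.01345623  0.19058092 -0.01723673]
1.5 [0.586 0.174 0.15 ] [ 0.035  0.006 -0.016] [-0.003 -0.024 -0.001]
1.6 [0.594 0.175 0.153] [ 0.078  0.005 -0.018] [-0.003 -0.035 -0.001]
1.7 [0.603 0.176 0.154] [ 0.12   0.005 -0.016] [-0.003 -0.047 -0.001]
1.75 [0.607 0.176 0.154] [ 0.141  0.005 -0.008] [-0.003 -0.047 -0.001]
1.8 [0.611 0.177 0.153] [0.16  0.005 0.002] [-0.003 -0.047 -0.001]
```

```bash
python3 -m pendant '[[0.02,0,-0.01,0,-0.012,0,-1],[0.04,0,-0.016,0,-0.024,0,-1],[0.06,0,-0.018,0,-0.03,0,-1],[0.08,0,-0.018,0,-0.035,0,-1],[0.1,0,-0.017,0,-0.042,0,-1],[0.12,0,-0.016,0,-0.047,0,-1],[0.13,0,-0.012,0,-0.047,0,-1],[0.141,0,-0.008,0,-0.047,0,-1],[0.15,0,-0.004,0,-0.047,0,-1],[0.16,0,0.002,0,-0.047,0,-1]]' 118
python3 - <<'E'
from h import *
s=arm.state();print(s['force'],s['ft_torque'])
u=np.array([np.cos(.0925),np.sin(.0925),0]);v=np.array([-u[1],u[0],0]);H=np.array([.727,.1875,.095])
for th in(0,1.4,1.6,1.75):
    c=[H-u*(.11*np.cos(th)+.012*np.sin(th)*k)+v*y+[0,0,.11*np.sin(th)+.012*np.cos(th)*k] for y in(-.1,.1) for k in (0,1)]
    print(th,"top",proj("top",c).round(1).ravel(),"scene",proj("scene",c).round(1).ravel())
E
```

```text
time: 26.35
eef_pos: [0.6094, 0.1777, 0.1514]
tool_rot: [-3.115, -0.144, -0.265]
force: [-2.5, -0.8, 2.1]
opening: 0.0143
gripper_force: 119.1
[-2.54768668 -0.76035979  2.13897522] [-0.03788562  0.24274081 -0.00491323]
0 top [178.7 149.4 178.  148.7 118.8 156.7 117.6 156.2] scene [280.7 275.6 280.9 273.2 349.3 331.9 350.3 329.8]
1.4 top [169.  113.7 169.2 117.3 104.6 121.9 104.6 125.5] scene [255.1 279.1 258.9 275.  331.9 345.  335.8 340. ]
1.6 top [168.2 106.6 168.6 110.5 103.8 114.8 104.2 118.6] scene [248.  285.6 251.9 281.9 325.1 353.3 328.9 348.6]
1.75 top [167.8 101.6 168.3 105.5 103.6 109.7 104.2 113.7] scene [242.6 291.2 246.5 287.9 319.6 360.2 323.3 355.8]
```

```bash
python3 -m pendant '[[0.01,0,0.002,0,0,0,-1],[0.015,0,0.004,0,0,0,-1],[0.02,0,0.006,0,0,0,-1],[0.025,0,0.007,0,0,0,-1],[0.03,0,0.008,0,0,0,-1],[0.035,0,0.009,0,0,0,-1],[0.04,0,0.01,0,0,0,-1],[0.045,0,0.011,0,0,0,-1],[0.05,0,0.012,0,0,0,-1],[0.05,0,0.012,0,0,0,-1]]' 118
python3 - <<'E'
from h import *
s=arm.state();print(s['force'],s['ft_torque'])
u=np.array([np.cos(.0925),np.sin(.0925),0]);v=np.array([-u[1],u[0],0]);H=np.array([.727,.1875,.095])
for th in(1.4,1.6,1.75):
    c=[H-u*(.11*np.cos(th)-.012*np.sin(th)*k)+v*y+[0,0,.11*np.sin(th)+.012*np.cos(th)*k] for y in(-.1,.1) for k in (0,1)]
    print(th,"top",proj("top",c).round(1).ravel(),"scene",proj("scene",c).round(1).ravel())
t=cam("top")["img"]
for x in (112,150,160): print(x,[tuple(int(i) for i in p) for p in t[88:128,x]])
E
```

```text
time: 27.7
eef_pos: [0.6149, 0.1781, 0.148]
tool_rot: [-3.119, -0.144, -0.246]
force: [-23.6, -2.2, 0.4]
opening: 0.0142
gripper_force: 119.4
[-23.58701512  -2.18552017   0.36740232] [-0.28027626  3.19052328 -0.00688066]
1.4 top [169.  113.7 168.4 109.8 104.6 121.9 104.  117.9] scene [255.1 279.1 251.3 282.3 331.9 345.  328.3 349.2]
1.6 top [168.2 106.6 167.8 102.8 103.8 114.8 103.5 111. ] scene [248.  285.6 244.1 289.5 325.1 353.3 321.2 358.2]
1.75 top [167.8 101.6 167.6  98.  103.6 109.7 103.6 106.2] scene [242.6 291.2 238.6 295.5 319.6 360.2 315.6 365.4]
112 [(178, 168, 139), (176, 164, 136), (176, 163, 135), (175, 165, 137), (175, 164, 133), (178, 166, 135), (173, 165, 136), (175, 162, 134), (175, 164, 134), (179, 167, 141), (176, 165, 136), (177, 164, 137), (176, 166, 134), (176, 164, 135), (178, 166, 138), (177, 165, 134), (154, 145, 120), (136, 100, 68), (142, 93, 46), (138, 93, 46), (85, 59, 34), (78, 46, 25), (86, 56, 29), (83, 55, 27), (104, 68, 31), (85, 59, 32), (76, 48, 20), (77, 57, 35), (79, 54, 30), (75, 41, 15), (63, 35, 7), (151, 137, 108), (178, 166, 138), (181, 17
[... 610 characters left out ...]
2, 33), (82, 47, 27), (78, 47, 24), (30, 20, 15), (32, 20, 12), (33, 12, 0), (27, 12, 10), (3, 0, 0)]
160 [(177, 175, 147), (180, 176, 147), (178, 178, 147), (179, 178, 149), (179, 176, 146), (178, 177, 149), (177, 175, 145), (178, 175, 145), (179, 177, 149), (180, 180, 149), (146, 147, 124), (141, 87, 42), (141, 93, 52), (131, 90, 47), (82, 57, 25), (78, 47, 23), (86, 54, 26), (86, 57, 31), (86, 59, 36), (77, 46, 24), (73, 51, 25), (73, 44, 22), (78, 51, 28), (81, 55, 29), (87, 59, 30), (90, 58, 25), (79, 51, 29), (88, 58, 33), (81, 52, 29), (87, 59, 24), (101, 77, 32), (81, 55, 17), (46, 24, 16), (38, 25, 15), (33, 27, 28), (28, 10, 7), (31, 12, 9), (33, 16, 0), (47, 32, 20), (88, 78, 66)]
```

The lid is at its stop: 24 N of resistance, and in column 160 of the top view its edge is at rows 98–102, as predicted for 1.75 rad. Now I back the knife out.

```bash
python3 -m pendant '[[-0.05,0,0,0,0,0,-1],[-0.15,0,0,0,0,0,-1],[-0.3,0,0,0,0,0,-1],[-0.45,0,0,0,0,0,-1],[-0.6,0,-0.02,0,0,0,-1],[-0.7,0,-0.1,0,-0.03,0,-1],[-0.8,0,-0.18,0,-0.06,0,-1],[-0.85,0,-0.22,0,-0.09,0,-1],[-0.85,0,-0.22,0,-0.1,0,-1],[-0.85,0,-0.22,0,-0.1,0,-1]]' 118; python3 go.py .44 -.02 .16 -2 0;  python3 - <<'E'
from h import *
import cv2
s=cam("scene")["img"];t=cam("top")["img"]
st=arm.state(); Rm=R.from_rotvec(st["tool_rot"]); k=Rm.apply([1,0,0]); print(st["eef_pos"],k)
q=st["eef_pos"]+Rm.apply([.139,0,-.0038]); b=q-k*.07; print("pred tip",q,proj("scene",[q,b]).round(1),proj("top",[q,b]).round(1))
f=lambda i,w,h:cv2.convertScaleAbs(cv2.resize(i[:,:,::-1],(w,h),interpolation=cv2.INTER_CUBIC),alpha=1.5,beta=15)
cs=proj("scene",q)[0].astype(int)-40; ct=proj("top",q)[0].astype(int)-30
print(cs,ct)
cv2.imwrite("pics/back.png",np.hstack([f(s[cs[1]:cs[1]+80,cs[0]:cs[0]+80],400,400),f(t[ct[1]:ct[1]+60,ct[0]:ct[0]+60],400,400)]))
E
```

```text
time: 29.05
eef_pos: [0.4458, 0.1624, 0.1652]
tool_rot: [-3.134, -0.145, -0.021]
force: [0.9, 0.2, -1.5]
opening: 0.0143
gripper_force: 118.7
row [-0.113  0.905  0.021] [-0.003 -0.009  0.081]
[0.44545627 0.16232169 0.16501128] [0.99565767 0.09216228 0.01311191]
pred tip [0.58380435 0.17511385 0.17063348] [[326.7 277.4]
 [344.9 257.7]] [[143.  159.7]
 [145.2 182. ]]
[286 237] [113 129]
```

View pics/back.png

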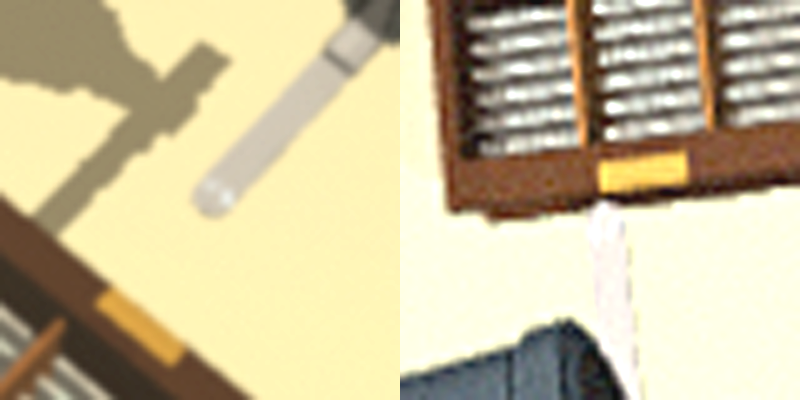

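The scene half shows the knife still held, with its tip at (206,215) and the blade/handle junction at (340,62). In the top half the tip is at (606,203), and the box stands open. The tip sits slightly lower than predicted, so I'll triangulate it for pitch slip.

Run:
```python
from h import *
st=arm.state(); Rm=R.from_rotvec(st["tool_rot"])
p,r=tri(np.array([113+206.5/6.667-.5,129+203.5/6.667-.5]),np.array([286+206.5/5-.5,237+214/5-.5])); print("tip",p,r,"in tool",Rm.inv().apply(p-st["eef_pos"]))
j=np.array([286+340.5/5-.5,237+62.5/5-.5])
for dz in(-.012,-.010,-.0038,0):  # junction top pixel vs model: x along knife free
    f=least_squares(lambda a: proj("scene",st["eef_pos"]+Rm.apply([a[0],a[1],dz]))[0]-j,[.035,0]).x; print(dz,f)
# pre-insertion comparison (same method)
```

```text
tip [0.58543863 0.17643609 0.1658952 ] 0.45204334118903944 in tool [ 0.14068692 -0.0011486   0.00096503]
-0.012 [ 0.04095292 -0.00308937]
-0.01 [ 0.03961208 -0.00264264]
-0.0038 [ 0.03545545 -0.00125775]
0 [ 0.03290784 -0.00040895]
```

```bash
python3 -m pendant '[[-0.02,0.12,0,0,0,0.01,-1],[-0.05,0.28,0.01,0,0,0.02,-1],[-0.08,0.44,0.02,0,0,0.04,-1],[-0.1,0.6,0.02,0,0,0.06,-1],[-0.11,0.75,0.02,0,0,0.07,-1],[-0.11,0.87,0.02,0,0,0.08,-1],[-0.11,0.93,0.02,0,0,0.08,-1],[-0.11,0.95,0.02,0,0,0.08,-1],[-0.11,0.95,0.02,0,0,0.08,-1],[-0.11,0.95,0.02,0,0,0.08,-1]]' 118; python3 go.py .4922 -.229 .09 -9.3 2
```

```text
time: 30.5
eef_pos: [0.4409, -0.0283, 0.1604]
tool_rot: [-3.136, 0.051, -0.019]
force: [0.7, -0.3, -0.6]
opening: 0.0142
gripper_force: 118.7
row [0.285 0.997 0.35 ] [-0.005  0.015  0.083]
```

```bash
python3 -m pendant '[[0.03,0.12,0.02,0,0,0.01,-1],[0.07,0.28,0.06,0,0,0.02,-1],[0.12,0.44,0.1,0,0.005,0.04,-1],[0.16,0.6,0.15,0,0.01,0.06,-1],[0.21,0.76,0.2,-0.002,0.015,0.07,-1],[0.25,0.9,0.27,-0.005,0.015,0.083,-1],[0.285,0.98,0.33,-0.005,0.015,0.083,-1],[0.285,0.995,0.35,-0.005,0.015,0.083,-1],[0.285,0.997,0.35,-0.005,0.015,0.083,-1],[0.285,0.997,0.35,-0.005,0.015,0.083,-1]]' 118; python3 go.py .4922 -.229 .0085 -9.3 2
```

```text
time: 31.75
eef_pos: [0.4922, -0.229, 0.0905]
tool_rot: [3.128, -0.256, 0.056]
force: [-0.1, -0.2, -1.0]
opening: 0.0145
gripper_force: 118.7
row [-0.015  0.     0.41 ] [-0.    -0.001 -0.   ]
```

```bash
python3 -m pendant '[[-0.004,0,0.1,0,0,0,-1],[-0.008,0,0.2,0,0,0,-1],[-0.012,0,0.3,0,0,0,-1],[-0.013,0,0.36,0,0,0,-1],[-0.014,0,0.38,0,0,0,-1],[-0.015,0,0.395,0,0,0,-1],[-0.015,0,0.405,0,0,0,-1],[-0.015,0,0.412,0,0,0,-1],[-0.015,0,0.412,0,0,0,-1],[-0.015,0,0.412,0,0,0,-1]]' 118
python3 - <<'E'
from h import *
import cv2
s=arm.state();print(s['force'],s['ft_torque'])
# compare knife tip end with the first picture (blade part, top view)
t0=cv2.resize(cv2.imread("pics/top0.png"),(512,384),interpolation=cv2.INTER_AREA).sum(2)//3; t=cam("top")["img"].sum(2)//3
s0=cv2.resize(cv2.imread("pics/scene0.png"),(512,384),interpolation=cv2.INTER_AREA).sum(2)//3; sc=cam("scene")["img"].sum(2)//3
for r in(150,154,158,162): print("top",r,t0[r,270:286],t[r,270:286])
for c in(201,205,210,215,220): print("sc",c,s0[200:222,c],sc[200:222,c])
E
```

```text
time: 33.0
eef_pos: [0.4922, -0.2297, 0.0077]
tool_rot: [3.128, -0.257, 0.056]
force: [0.8, -1.0, 0.6]
opening: 0.0146
gripper_force: 118.8
[ 0.80364679 -1.01548117  0.58376805] [ 0.02618563 -0.03718107 -0.01098894]
top 150 [164 164 158 153 152 153 154 154 154 150 134 146 162 162 161 159] [167 165 164 163 161 166 165 163 164 164 155 139 168 175 174 170]
top 154 [ 90  91  88  88  81  99 141 158 159 158 143 101 114 138 129 124] [ 95  92  88  92  90 106 151 172 170 177 168 105  68 140 148 140]
top 158 [ 95  94  90  82  77 129 151 148 153 153 116  88  93  95  95  94] [ 92  96  93  92  82 145 164 162 161 168 129  66  91 105 102 100]
top 162 [ 94  88  83  80 116 145 151 152 151 139  90  77  94  93  96  93] [100  93  92  91 126 160 164 164 163 153 101  45  92 106  98 101]
sc 201 [ 59  64  65  65  65  65  64  63  67  77  96 115 129 132 122 104  95 106
 128 137 137 137] [ 65  70  70  70  71  70  70  70  72  82 102 126 141 134 112  92  88 111
 141 149 149 149]
sc 205 [ 64  64  65  65  65  64  65  65  65  64  67  80 110 134 142 133 115  92
  91 114 124 124] [ 70  71  70  71  71  70  71  70  70  76 101 133 153 153 137 115  88  98
 134 143 137 135]
sc 210 [ 65  64  64  64  65  64  64  65  71  90 111 118 119 117 105  82  60  54
  55  58  63  69] [ 70  70  70  70  71  69  71  76  98 122 129 129 125 108  79  64  61  60
  60  61  63  68]
sc 215 [ 65  64  64  64  64  65  76  95 113 119 119 113  95  70  55  55  57  60
  65  65  64  65] [ 69  69  70  70  70  80 106 126 129 129 124 105  73  63  61  60  61  61
  63  67  70  70]
sc 220 [ 63  63  63  66  80 101 116 119 117 107  82  60  54  55  58  62  65  65
  65  64  64  64] [ 69  69  71  86 111 127 129 128 118  92  64  59  60  59  60  61  64  68
  71  70  70  70]
```

Its position matches the first picture to within 0.2 px in the top view; the scene view shows the tip about 3 mm high. I'll level it by 1 degree, lower 1 mm and release.

```bash
python3 -m pendant '[[0,0,0.003,0,-0.006,0,-1],[0,0,0.007,0,-0.012,0,-1],[0,0,0.007,0,-0.012,0,-1],[0,0,0.007,0,-0.012,0,-1],[0,0,0.007,0,-0.012,0,-0.6],[0,0,0.007,0,-0.012,0,-0.5],[0,0,0.007,0,-0.012,0,-0.4],[0,0,0.007,0,-0.012,0,-0.2],[0,0,0.007,0,-0.012,0,0.1],[0,0,0.007,0,-0.012,0,0.1]]' 20; python3 -m pendant '[[0,0,0,0,0,0,0.1],[0,0,-0.05,0,0,0,0.1],[0,0,-0.15,0,0,0,0.1],[0,0,-0.3,0,0,0,0.1],[0,0,-0.5,0,0,0,0.1],[0,0,-0.7,0,0,0,0.1],[-0.2,0,-0.8,0,0,0,0.1],[-0.5,0.2,-0.8,0,0,0,0.1],[-0.7,0.5,-0.8,0,0,0,0.1],[-0.7,0.7,-0.8,0,0,0,0.1]]'; python3 -m pendant '[[-0.1,0.2,0,0,0,0,0.1],[-0.1,0.4,0,0,0,0,0.1],[-0.1,0.6,0,0,0,0,0.1],[-0.1,0.7,0,0,0,0,0.1],[-0.1,0.7,0,0,0,0,0.1],[-0.1,0.7,0,0,0,0,0.1],[-0.1,0.7,0,0,0,0,0.1],[-0.1,0.7,0,0,0,0,0.1],[-0.1,0.7,0,0,0,0,0.1],[-0.1,0.7,0,0,0,0,0.1]]'
```

```text
time: 34.35
eef_pos: [0.492, -0.2296, 0.0061]
tool_rot: [3.13, -0.257, 0.026]
force: [-0.2, 0.4, 0.0]
opening: 0.0465
gripper_force: 0.0
time: 35.6
eef_pos: [0.3267, -0.3453, 0.1648]
tool_rot: [3.13, -0.257, 0.027]
force: [1.3, -0.6, 0.4]
opening: 0.0471
gripper_force: 0.0
time: 36.85
eef_pos: [0.286, -0.4794, 0.1634]
tool_rot: [3.13, -0.257, 0.026]
force: [0.2, 0.0, 0.5]
opening: 0.0469
gripper_force: 0.0
```

Run:
```python
from h import *
import cv2
for n in("top","scene"):
    a=cv2.resize(cv2.imread(f"pics/{n}0.png"),(512,384),interpolation=cv2.INTER_AREA).astype(np.float32); b=cam(n)["img"][:,:,::-1].astype(np.float32)
    x,y,w,h={"top":(268,149,14,58),"scene":(198,186,62,34)}[n]
    # blade, handle and neighbours: sub-pixel shift by phase correlation
    for nm,(x,y,w,h) in {"top":{"knife":(258,146,32,64),"blade":(262,146,28,32),"handle":(260,178,28,30),"spoon":(288,155,24,68),"fork":(312,155,24,70),"glass+mill":(225,95,70,40)},"scene":{"knife":(196,184,66,36),"blade":(196,196,36,24),"handle":(228,184,34,24),"spoon":(190,165,66,36),"fork":(178,150,64,34),"glass+mill":(145,185,70,100)}}[n].items():
        g=lambda i:cv2.cvtColor(i[y:y+h,x:x+w],cv2.COLOR_BGR2GRAY)
        A,B=g(a),g(b); W=np.eye(2,3,dtype=np.float32)
        try: cc,W=cv2.findTransformECC(A,B,W,cv2.MOTION_EUCLIDEAN); print(n,nm,round(cc,3),W.round(3).tolist())
        except cv2.error as e: print(n,nm,"fail")
t=cam("top")["img"]; print([tuple(int(i) for i in p) for p in t[94:108,160]])
print(arm.state()["eef_pos"],arm.state()["force"],arm.state()["opening"],arm.state()["time"])
```

```text
top knife 0.997 [[1.0, 0.0020000000949949026, -0.09399999678134918], [-0.0020000000949949026, 1.0, 0.11800000071525574]]
top blade 0.996 [[1.0, 0.003000000026077032, -0.11800000071525574], [-0.003000000026077032, 1.0, 0.09399999678134918]]
top handle 0.976 [[1.0, 0.003000000026077032, -0.06599999964237213], [-0.003000000026077032, 1.0, 0.26600000262260437]]
top spoon 0.996 [[1.0, -0.0, 0.02199999988079071], [0.0, 1.0, -0.04800000041723251]]
top fork 0.941 [[1.0, 0.00800000037997961, -0.2840000092983246], [-0.00800000037997961, 1.0, -0.07199999690055847]]
top glass+mill 1.0 [[1.0, 0.0010000000474974513, -0.012000000104308128], [-0.0010000000474974513, 1.0, 0.03500000014901161]]
scene knife 0.998 [[1.0, 0.0010000000474974513, -0.04500000178813934], [-0.0010000000474974513, 1.0, 0.027000000700354576]]
scene blade 1.0 [[1.0, -0.0, 0.01600000075995922], [0.0, 1.0, 0.010999999940395355]]
scene handle 0.998 [[1.0, 0.0020000000949949026, -0.026000000536441803], [-0.0020000000949949026, 1.0, 0.01600000075995922]]
scene spoon 0.996 [[1.0, -0.0, -0.04600000008940697], [0.0, 1.0, 0.012000000104308128]]
scene fork 0.997 [[1.0, -0.0, -0.08399999886751175], [0.0, 1.0, 0.04800000041723251]]
scene glass+mill 1.0 [[1.0, 0.0, -0.006000000052154064], [-0.0, 1.0, 0.004000000189989805]]
[(177, 175, 145), (176, 172, 144), (177, 174, 144), (177, 179, 149), (140, 140, 117), (136, 81, 32), (140, 92, 48), (128, 83, 41), (86, 56, 30), (75, 54, 29), (86, 56, 35), (82, 57, 32), (84, 54, 33), (77, 51, 21)]
[ 0.28597563 -0.47940532  0.16331996] [-0.64307953 -0.57488768  0.11660283] 0.046920056131104226 36.95
```

The knife is back to within about 0.1 px overall (at most 0.3 px, about 1 mm), the bystanders have not moved, and the lid is still at its stop. I'm handing the job in.

```bash
python3 -c "
from rig import arm
print(arm.close_job())"
```

```text
the job is handed in; nothing more can be done
None
```

The lid was pried up with the knife and swung open to its stop, the knife is back flat in its place pointing the way it did, nothing else moved, and the job was handed in at about 37 s; the first two tries to grip the knife missed because the fingertips reach about 25 mm less than stated, and the second rested on the handle at about 9 N.

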